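Complete the inspection kit with the missing part

ROBOT

A 6-joint arm with a two-finger parallel gripper is mounted at the origin on the work surface. World frame = base frame: x ahead of the robot, y to its left, z up, the work surface at z = 0. Lengths are in m, angles in rad, forces in N, time in s.
With the tool pointing down it reaches from about 0.225 to 0.875 m from the base axis. Payload 3.4 kg.
Tool frame: the origin (TCP) lies at the very end of the fingers, on their centre line; the grasp point (between the pads) lies 19 mm behind it; z points along the fingers, y is the line along which they close (so a half turn about z gives the same grasp; the last joint's range is limited). The gripper opens to 85 mm and grips with 20 to 120 N. Pads are 22 mm wide; open, the fingers measure 114 mm over their backs; the gripper's body (76 mm by 85 mm) begins 54 mm behind the grasp point. The pads swing forward as they close: fully open they stand 13 mm farther back than shut.
Start: joints at [1.149, 0.276, 1.505, -0, 1.361, -0.121], TCP at [0.17, 0.549, 0.231] pointing down, gripper open.
Joint ranges: [-2.89, 2.89], [-0.75, 2.08], [0.22, 2.7], [-1.18, 4.32], [0.11, 2.71], [-2.7, 2.7]. Speed limits (rad/s): [2.57, 2.57, 3.14, 3.14, 3.14, 3.14].

INTERFACE

Orientations are given as a unit quaternion [w, x, y, z].
In Python, from rig import readout, vision, manip gives the robot as it stands.
- The arm moves only by the shell command python3 -m handwheel 'ROWS' [FORCE]. ROWS is JSON, a list of rows, each a list of 3 entries, a list of its own where there are three numbers: the shift along the tool's x, y, z in mm, then the turn, a rotation vector about the tool's x, y, z in units of 6 degrees (1.0 is 6 degrees), then the closure, from -1 (fully open) to 1 (shut), so that 0 is half open. A call has 1 to 20 rows; each row shifts and turns the commanded pose from where the row before left it, along the tool's axes as they then stand; what a row does not reach is not made up. A row lasts 1/8 s, in which the tool goes at most 62.5 mm and 10.7 degrees, less where a joint would pass 70% of its speed; a pose out of reach is approached as far as the arm can. A call is refused whole if a number of a shift passes 62.5 or a number of a turn 1, either way. A call with a gripper value outside its range is refused whole. The fingers move at their own pace and stop on an object; FORCE is the grip in N (left out, the last holds). Time passes only in rows, so rows that do not move let the fingers close. It gives the time, the measured TCP pose, the force, the opening and the grip force at its end, in the units of the state.
- readout.get_state(): the state, without advancing time (a new reading comes with each control period).
- vision.get_image(name): name is "side" or "top" or "wrist"; returns the picture (480x640x3 uint8, blue, green, red); there is no depth.
- vision.camera_params(name): a dict with "intrinsics" (3x3 intrinsics, pixels), "rvec" (rotation vector, rad) and "tvec" (3), from world to camera coordinates, as OpenCV has them; the wrist camera has in their place "hand_eye" (4x4, takes a point from camera to tool coordinates, whose origin is the TCP and whose axes are the flange's). Camera axes: x right, y down, z forward; pixel columns grow to the right and rows downward; lengths in m; the calibration is good to about 2 mm. A picture is of the moment at which its call begins: read the wrist's pose just before it. camera_params takes no time and is no camera call.
- manip.sign_off(): hands the job in; it is judged then, once.
The state is a dict: "clock": time; "qpos": joint angles; "qd": joint speeds; "effort": joint torques, N m; "position": TCP position; "ee_rot": TCP orientation; "contact_force": force on the tool from outside, world axes, zero at the start; "moment": the same for the moment, N m; "width": finger opening in m; "gripper_force": force on a finger pad.
Only numpy, scipy, OpenCV 4.12 (cv2) and the standard library are available. Lean on these libraries where they do the work, as an engineer would, in place of code of your own. Each camera call takes 0.05 s, during which the arm holds its last target. There are 200 camera calls.

TASK

The kit tray must hold exactly one of each type of part - angle bracket, fork and bearing block - and one type is still missing: take a part of that type from the rack and stand it on its foot in the middle of the tray's empty bay, square across the tray like its neighbours (either end to the front). In the rack only its ends can be gripped and in the tray only its sides, so stand it on the free table on the way, let go of it, and take it again crosswise; set it down gently in the tray, do not drop it in, let go, and leave all the other parts, the ball stand and the screwdriver where they are.

Things in the scene. Friction and masses are not known exactly. Their poses are not given: they have to be found in the camera images.
- bracket_1: Angle bracket: plain aluminium; foot 54 (x) x 28 (y) x 30 (z) mm, whole part 52 mm high, about 0.15 kg; origin at the centre of the underside, z up. One upright, 12 mm thick (x) and 28 mm wide, rises above the foot at its -x end only. One of two alike; at the start it stands either in the tray or in the rack, its x axis along the x axis of tray and rack to within 0.04 rad.
- bracket_2: Angle bracket: plain aluminium; foot 54 (x) x 28 (y) x 30 (z) mm, whole part 52 mm high, about 0.15 kg; origin at the centre of the underside, z up. One upright, 12 mm thick (x) and 28 mm wide, rises above the foot at its -x end only. One of two alike; at the start it stands either in the tray or in the rack, its x axis along the x axis of tray and rack to within 0.04 rad.
- fork_1: Fork: plain aluminium; foot 54 (x) x 28 (y) x 30 (z) mm, whole part 52 mm high, about 0.15 kg; origin at the centre of the underside, z up. Two uprights, each 12 mm thick (x) and 28 mm wide, rise above the foot, one at each x end, with a 30 mm gap between them. One of two alike; at the start it stands either in the tray or in the rack, its x axis along the x axis of tray and rack to within 0.04 rad.
- fork_2: Fork: plain aluminium; foot 54 (x) x 28 (y) x 30 (z) mm, whole part 52 mm high, about 0.15 kg; origin at the centre of the underside, z up. Two uprights, each 12 mm thick (x) and 28 mm wide, rise above the foot, one at each x end, with a 30 mm gap between them. One of two alike; at the start it stands either in the tray or in the rack, its x axis along the x axis of tray and rack to within 0.04 rad.
- block_1: Bearing block: plain aluminium; foot 54 (x) x 28 (y) x 30 (z) mm, whole part 52 mm high, about 0.15 kg; origin at the centre of the underside, z up. A round housing (radius 21 mm, axis along y) forms an arch over the middle of the foot; dark bore through it. One of two alike; at the start it stands either in the tray or in the rack, its x axis along the x axis of tray and rack to within 0.04 rad.
- block_2: Bearing block: plain aluminium; foot 54 (x) x 28 (y) x 30 (z) mm, whole part 52 mm high, about 0.15 kg; origin at the centre of the underside, z up. A round housing (radius 21 mm, axis along y) forms an arch over the middle of the foot; dark bore through it. One of two alike; at the start it stands either in the tray or in the rack, its x axis along the x axis of tray and rack to within 0.04 rad.
- tray: Fixed dark steel kit tray: a channel 250 mm long (y), ends open, floor 6 mm thick, origin under its centre. Two windowed walls across x, 6 mm thick, 64 mm apart inside, top 64 mm above the table: a part across it has 5 mm at each end, no room for fingers. Three bays 75 mm apart along y, marked by black liners; two start filled, which one is empty varies.
- tray_bay0 (a point): Centre of a tray bay, on the floor surface, -75 mm along the tray's y from its centre; the underside of a part in this bay lies here. Parts in neighbouring bays stand about 45 mm apart side to side.
- tray_bay1 (a point): Centre of a tray bay, on the floor surface, 0 mm along the tray's y from its centre; the underside of a part in this bay lies here. Parts in neighbouring bays stand about 45 mm apart side to side.
- tray_bay2 (a point): Centre of a tray bay, on the floor surface, 75 mm along the tray's y from its centre; the underside of a part in this bay lies here. Parts in neighbouring bays stand about 45 mm apart side to side.
- rack: Fixed black stock rack, turned like the tray, to its left or right; origin under its centre. Floor 46 (x) x 156 (y) x 6 mm; five upright plates 4 mm thick, tops 64 mm above the table, make four slots 34 mm wide. Holds four parts: one of each type and a second of the type the tray lacks. The table 13 cm before and behind the midpoint of tray and rack is free.
- rack_slot0 (a point): Centre of a rack slot, on the floor surface, -57 mm along the rack's y from its centre. The part in it sticks out about 4 mm at both open ends (x); 3 mm between its sides and the plates, no room for fingers.
- rack_slot1 (a point): Centre of a rack slot, on the floor surface, -19 mm along the rack's y from its centre. The part in it sticks out about 4 mm at both open ends (x); 3 mm between its sides and the plates, no room for fingers.
- rack_slot2 (a point): Centre of a rack slot, on the floor surface, 19 mm along the rack's y from its centre. The part in it sticks out about 4 mm at both open ends (x); 3 mm between its sides and the plates, no room for fingers.
- rack_slot3 (a point): Centre of a rack slot, on the floor surface, 57 mm along the rack's y from its centre. The part in it sticks out about 4 mm at both open ends (x); 3 mm between its sides and the plates, no room for fingers.
- ball_stand: Bystander: steel reference ball on a stem, base 60 mm across, 119 mm high; origin under its base.
- driver: Bystander: screwdriver lying on the table, about 170 mm long along its x.

How it is judged:
By the outcome, as a careful person would: the job done as asked, in the order asked, and still so for the second after the job is handed in, with the robot touching nothing.
It also fails if it takes over 58 s, if anything falls off the work surface, if the arm or the gripper's body presses on something with over 40 N, if the wrist force passes 120 N, or if a joint passes its speed limit or range.

## Working session

There is one attempt and no reset: what is moved stays moved. The work goes in short steps, Python scripts to look and compute and a shell command to move; the robot and the scene stay as the last step left them, time stands still between calls to the robot, and variables do not carry over. Pictures are saved under pics/ and viewed, at most 10 in all, crops included, and the job is handed in when it is done.

```bash
mkdir -p pics; cat > h.py <<'E'
import numpy as np, cv2
from rig import readout, vision, manip
from scipy.spatial.transform import Rotation as R
def cam(name,st=None):
    p=vision.camera_params(name); K=np.array(p["intrinsics"],float)
    if "hand_eye" in p:
        st=st or readout.get_state(); q=st["ee_rot"]
        T=np.eye(4); T[:3,:3]=R.from_quat([q[1],q[2],q[3],q[0]]).as_matrix(); T[:3,3]=st["position"]
        M=T@np.array(p["hand_eye"]); return K,M[:3,:3],M[:3,3]
    r=R.from_rotvec(np.ravel(p["rvec"])).as_matrix(); t=np.ravel(p["tvec"])
    return K,r.T,-r.T@t
def onplane(c,uv,z):
    K,Rm,o=c; uv=np.atleast_2d(uv).astype(float)
    d=(Rm@np.linalg.inv(K)@np.c_[uv,np.ones(len(uv))].T).T
    return o+d*((z-o[2])/d[:,2])[:,None]
def proj(c,P):
    K,Rm,o=c; x=(K@Rm.T@(np.atleast_2d(P)-o).T).T; return x[:,:2]/x[:,2:]
E
python3 - <<'E'
from h import *
for n in ("top","side"):
    c=cam(n); print(n,c[2].round(3),c[1][:,2].round(3),c[0][0,0])
    cv2.imwrite(f"pics/{n}0.png",vision.get_image(n))
s=readout.get_state(); print(s)
print(vision.camera_params("wrist"))
E
```

```text
top [0.453 0.006 1.254] [ 0.055 -0.014 -0.998] 575.4296691316865
side [ 0.302 -0.985  0.988] [ 0.142  0.713 -0.686] 531.6615088728629
{'clock': 0.1, 'qpos': array([ 1.14897934e+00,  2.76532325e-01,  1.50600509e+00, -1.25025961e-05,
        1.36067640e+00, -1.21003204e-01]), 'qd': array([ 0.0009677 , -0.00084922, -0.00360828, -0.00041808, -0.00025053,
       -0.00053689]), 'effort': array([ 8.74170237e-04, -4.17696190e+01, -2.46406657e+01, -1.24442381e-04,
        6.02483691e-03, -7.24060044e-06]), 'position': array([0.17019197, 0.54875244, 0.23052645]), 'ee_rot': array([-2.11419192e-04,  1.49839101e-01,  9.88710062e-01, -7.82545223e-04]), 'contact_force': array([3.41496642e-01, 5.62404384e-01, 2.65728368e-04]), 'moment': array([ 0.01510677,  0.01716309, -0.00961998]), 'gripper_force': 0.0, 'width': 0.08545469318552631}
{'intrinsics': array([[359.58749759,   0.        , 324.52650458],
       [  0.        , 359.58749759, 235.71465648],
       [  0.        ,   0.        ,   1.        ]]), 'hand_eye': array([[-3.07055552e-04, -9.53848749e-01, -3.00287311e-01,
         7.51760723e-02],
       [ 9.99999647e-01, -5.27847752e-04,  6.54145105e-04,
        -1.46625039e-04],
       [-7.82461472e-04, -3.00287004e-01,  9.53848574e-01,
        -1.41822017e-01],
       [ 0.00000000e+00,  0.00000000e+00,  0.00000000e+00,
         1.00000000e+00]])}
```

View pics/top0.png

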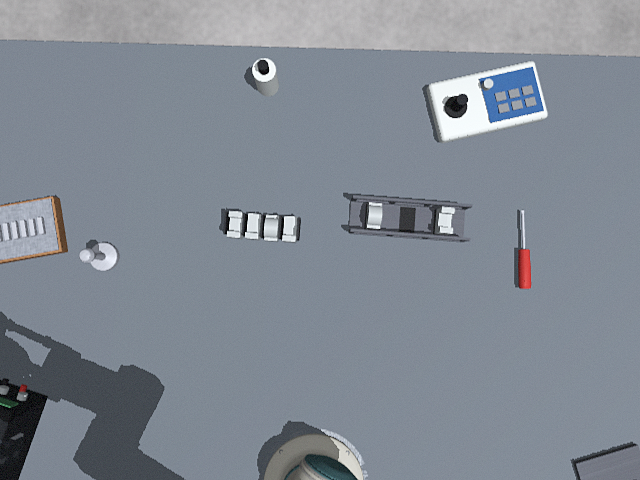

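View pics/side0.png

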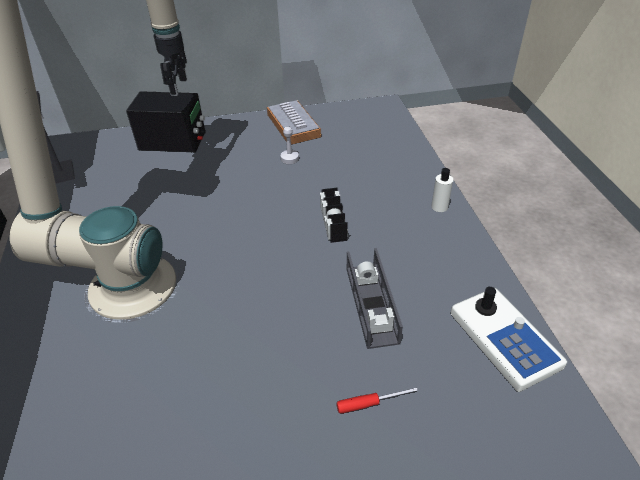

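The top view shows the rack with four parts at about (262,225). The tray is centred at (408,217), and its middle bay with the dark liner is empty. A bearing block is at (375,215) and another part at (446,220), so I'll enlarge both and find positions.

```bash
python3 - <<'E'
from h import *
t=cv2.imread("pics/top0.png"); s=cv2.imread("pics/side0.png")
a=cv2.resize(t[185:250,215:315],(400,260),interpolation=cv2.INTER_CUBIC)
b=cv2.resize(t[185:250,340:480],(400,186),interpolation=cv2.INTER_CUBIC)
c=cv2.resize(s[180:360,310:410],(400,600)[::1] if 0 else (333,600),interpolation=cv2.INTER_CUBIC)
o=np.zeros((600,760,3),np.uint8); o[:260,:400]=a; o[270:456,:400]=b; o[:,410:743]=c
cv2.imwrite("pics/crop0.png",o)
c=cam("top")
for u in [(235,224),(253,226),(271,227),(289,228)]: print("rack",onplane(c,u,.055)[0].round(3))
for u in [(375,215),(446,220)]: print("tray part",onplane(c,u,.055)[0].round(3))
print("liner",onplane(c,(408,219),.006)[0].round(3)); 
for u in [(346,194),(470,204),(343,233),(469,240)]: print("tray top corner",onplane(c,u,.064)[0].round(3))
print("stand",onplane(c,(104,257),0)[0].round(3),"driver",onplane(c,[(521,210),(525,288)],0.01).round(3))
E
```

```text
rack [0.546 0.174 0.055]
rack [0.543 0.136 0.055]
rack [0.542 0.099 0.055]
rack [0.541 0.061 0.055]
tray part [ 0.572 -0.118  0.055]
tray part [ 0.565 -0.267  0.055]
liner [ 0.57  -0.195  0.006]
tray top corner [ 0.614 -0.056  0.064]
tray top corner [ 0.599 -0.315  0.064]
tray top corner [ 0.532 -0.051  0.064]
tray top corner [ 0.524 -0.314  0.064]
stand [0.473 0.462 0.   ] driver [[ 0.595 -0.442  0.01 ]
 [ 0.425 -0.451  0.01 ]]
```

View pics/crop0.png

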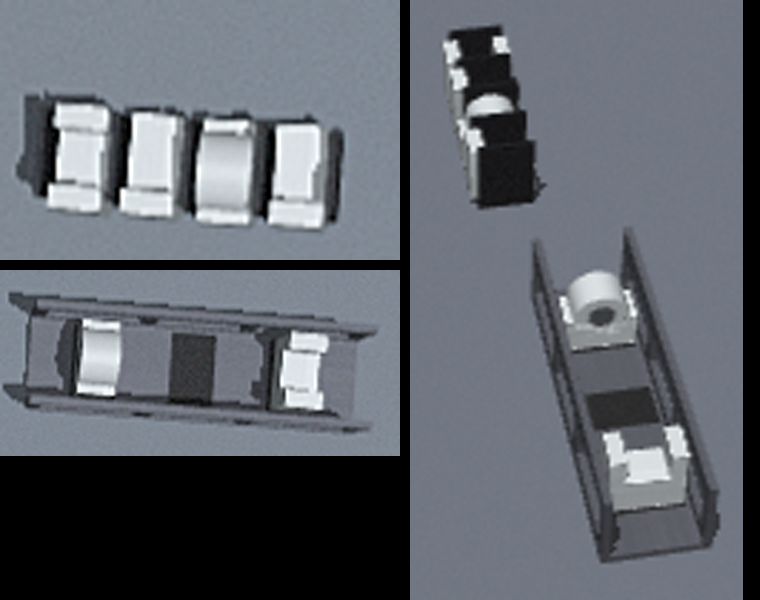

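The crops show the tray holding a bearing block at +y and a fork at -y, with the middle bay empty, so the angle bracket is missing. In the rack, from left to right, are a fork, a bracket (253,226), a block and a bracket (289,228), with the bracket uprights toward the robot. I'll take the end bracket near (0.541, 0.061). First I turn the tool so that it closes along rack x, then move above it.

```bash
python3 -m handwheel '[[[0,0,0],[0,0,1],-1],[[0,0,0],[0,0,1],-1],[[0,0,0],[0,0,1],-1],[[0,0,0],[0,0,1],-1],[[0,0,0],[0,0,1],-1],[[0,0,0],[0,0,1],-1],[[0,0,0],[0,0,1],-1],[[0,0,0],[0,0,1],-1],[[0,0,0],[0,0,1],-1],[[0,0,0],[0,0,1],-1],[[0,0,0],[0,0,1],-1],[[0,0,0],[0,0,1],-1],[[0,0,0],[0,0,0.6],-1],[[0,0,0],[0,0,0],-1]]'; python3 -m handwheel '[[[-20,17,0],[0,0,0],-1],[[-40,33,0],[0,0,0],-1],[[-40,33,0],[0,0,0],-1],[[-40,33,0],[0,0,0],-1],[[-40,33,0],[0,0,0],-1],[[-40,33,0],[0,0,0],-1],[[-40,33,0],[0,0,0],-1],[[-40,33,0],[0,0,0],-1],[[-40,33,0],[0,0,0],-1],[[-40,33,0],[0,0,0],-1],[[-40,33,0],[0,0,0],-1],[[-40,33,0],[0,0,0],-1],[[-9,15,20],[0,0,0],-1],[[0,0,20],[0,0,0],-1],[[0,0,0],[0,0,0],-1],[[0,0,0],[0,0,0],-1]]'
python3 - <<'E'
from h import *
s=readout.get_state(); im=vision.get_image("wrist"); cv2.imwrite("pics/w1.png",im)
print(s["clock"],s["position"].round(4),s["ee_rot"].round(4),s["qpos"].round(2))
c=cam("wrist",s); np.save("c1.npy",np.hstack([c[0],c[1],np.array(c[2])[:,None]]))
print(proj(c,[(0.541,0.061,.058),(0.546,.174,.058)]).round(0))
E
```

```text
clock: 1.85
position: [0.1703, 0.549, 0.2309]
ee_rot: [0.0, 0.724, 0.69, -0.0]
contact_force: [-0.7, -0.3, -0.1]
width: 0.0852
gripper_force: 0.0
clock: 3.85
position: [0.5419, 0.0614, 0.1919]
ee_rot: [0.0, 0.724, 0.69, 0.0]
contact_force: [-0.4, 0.5, 0.0]
width: 0.0858
gripper_force: 0.0
3.85 [0.5419 0.0614 0.1919] [2.000e-04 7.241e-01 6.897e-01 3.000e-04] [-0.01  0.26  1.63  0.    1.25  0.03]
[[321. 224.]
 [320.  68.]]
```

View pics/w1.png

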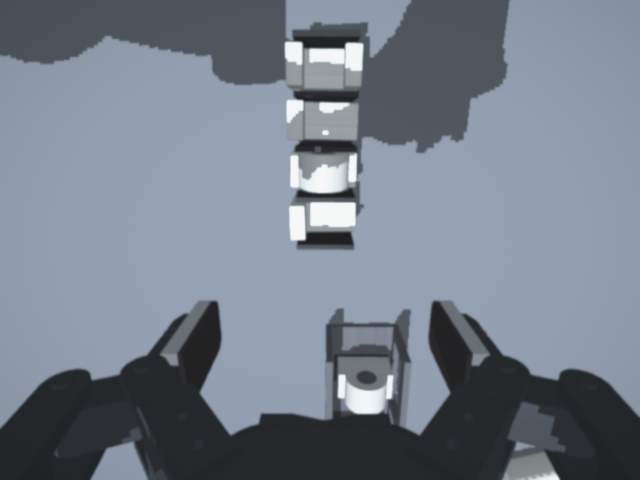

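The wrist view shows the target bracket at u 290–356, v 202–242, upright to the left (toward the robot) and the bearing block next to it. I'll measure its edges.

```bash
python3 - <<'E'
from h import *
m=np.load("c1.npy"); c=(m[:,:3],m[:,3:6],m[:,6])
g=cv2.imread("pics/w1.png",0)
b=(g>225).astype(np.uint8)
n,l,st,ce=cv2.connectedComponentsWithStats(b)
for i in range(1,n):
    x,y,w,h,a=st[i]
    if a>60 and 270<x<380 and y<260:
        r=cv2.minAreaRect(np.argwhere(l==i)[:,::-1].astype(np.float32)); print(x,y,w,h,a,np.round(r[0],1),np.round(r[1],1),round(r[2],1))
print("row 215",g[215,280:365:1].tolist()); 
L=onplane(c,[(289.5,222),(286,62)],.058); Rr=onplane(c,[(356,215)],.036)
print(L.round(4),Rr.round(4))
print("upright top y rows", onplane(c,[(297,204.5),(297,240.5)],.058).round(4))
E
```

```text
286 43 16 21 296 [293.5  53. ] [20. 15.] 90.0
346 44 16 26 402 [353.5  56.5] [25. 15.] 90.0
310 49 34 14 409 [326.5  55.6] [33.4 12.4] 2.0
287 100 16 22 228 [294.5 110.5] [21. 15.] 90.0
320 103 28 9 172 [333.5 107. ] [ 8. 27.] 90.0
349 155 7 27 172 [352. 168.] [26.  6.] 90.0
291 156 8 31 232 [294.5 171. ] [30.  7.] 90.0
302 165 38 27 747 [320.5 178. ] [26. 37.] 90.0
311 203 44 24 1019 [332.5 214.5] [23. 43.] 90.0
290 207 15 33 467 [297. 223.] [32. 14.] 90.0
row 215 [160, 160, 161, 160, 161, 161, 161, 160, 165, 210, 243, 246, 246, 246, 246, 246, 246, 246, 246, 246, 246, 246, 246, 243, 211, 145, 138, 148, 153, 164, 217, 244, 246, 246, 246, 246, 246, 247, 246, 246, 246, 246, 246, 246, 246, 246, 246, 246, 246, 246, 246, 246, 246, 246, 246, 246, 246, 246, 246, 246, 246, 246, 246, 246, 246, 246, 246, 246, 246, 246, 246, 246, 246, 246, 241, 189, 126, 130, 143, 154, 160, 160, 161, 161, 160]
[[0.5158 0.0638 0.058 ]
 [0.5224 0.1793 0.058 ]] [[0.5704 0.0613 0.036 ]]
upright top y rows [[0.5228 0.0777 0.058 ]
 [0.5207 0.0481 0.058 ]]
```

The measured length is 54.6 mm, against 54 expected. The centre is about (0.543, 0.062), so I'm within 1 mm. Descending and gripping.

```bash
python3 -m handwheel '[[[0.5,1,20],[0,0,0],-1],[[0,0,35],[0,0,0],-1],[[0,0,35],[0,0,0],-1],[[0,0,30],[0,0,0],-1],[[0,0,25],[0,0,0],-1],[[0,0,15],[0,0,0],-1],[[0,0,10],[0,0,0],-1],[[0,0,10],[0,0,0],-1],[[0,0,0],[0,0,0],-1]]' 40; python3 -m handwheel '[[[0,0,0],[0,0,0],-0.3],[[0,0,0],[0,0,0],-0.1],[[0,0,0],[0,0,0],0.3],[[0,0,0],[0,0,0],0.5],[[0,0,0],[0,0,0],0.7],[[0,0,0],[0,0,0],0.7],[[0,0,0],[0,0,0],0.7],[[0,0,0],[0,0,0],0.7]]' 40
```

```text
clock: 5.03
position: [0.5426, 0.0617, 0.011]
ee_rot: [-0.0, 0.724, 0.689, -0.0]
contact_force: [-0.7, -0.9, 0.3]
width: 0.0852
gripper_force: 0.0
clock: 6.02
position: [0.5431, 0.0617, 0.012]
ee_rot: [0.0, 0.724, 0.689, 0.0]
contact_force: [-1.3, -0.5, 6.5]
width: 0.0532
gripper_force: 43.4
```

Gripped: width 53 mm, 43 N. Next I lift it and carry it to the free table in front.

```bash
python3 -m handwheel '[[[0,0,-5],[0,0,0],0.7],[[0,0,-15],[0,0,0],0.7],[[0,0,-25],[0,0,0],0.7],[[0,0,-25],[0,0,0],0.7],[[0,0,-25],[0,0,0],0.7],[[0,0,-10],[0,0,0],0.7],[[-10,-12,0],[0,0,0],0.7],[[-20,-22,0],[0,0,0],0.7],[[-20,-24,0],[0,0,0],0.7],[[-20,-24,0],[0,0,0],0.7],[[-17,-20,0],[0,0,0],0.7],[[-10,-11,0],[0,0,0],0.7],[[0,0,0],[0,0,0],0.7]]'
python3 - <<'E'
from h import *
s=readout.get_state(); im=vision.get_image("wrist"); w=cv2.imwrite("pics/w2.png",im); 
o=np.zeros((480,800,3),np.uint8); o[:,:400]=im[:,120:520]; sd=vision.get_image("side"); o[:,400:]=cv2.resize(sd[150:350,240:407],(400,480)); cv2.imwrite("pics/l2.png",o); print(s["position"],s["contact_force"],s["width"])
E
```

```text
clock: 7.65
position: [0.4238, -0.0299, 0.1158]
ee_rot: [-0.001, 0.725, 0.689, -0.0]
contact_force: [0.6, -0.3, -1.7]
width: 0.0535
gripper_force: 42.3
[ 0.42383507 -0.0299048   0.11583325] [ 0.56422389 -0.25237261 -1.72078716] 0.053456633467250866
```

View pics/l2.png

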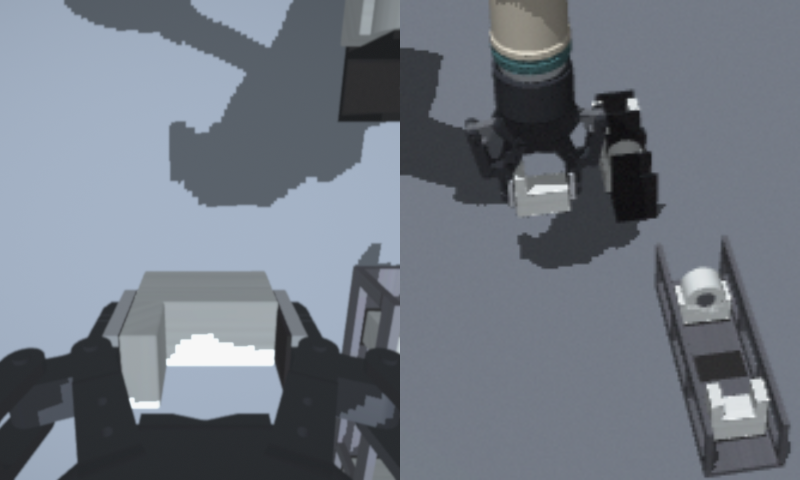

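The bracket is held square and level (1.7 N load, as expected), and the rest is undisturbed. Lowering it to the table, slowing near contact.

```bash
python3 -m handwheel '[[[0,0,15],[0,0,0],0.7],[[0,0,30],[0,0,0],0.7],[[0,0,30],[0,0,0],0.7],[[0,0,18],[0,0,0],0.7],[[0,0,8],[0,0,0],0.7],[[0,0,3],[0,0,0],0.7],[[0,0,2],[0,0,0],0.7],[[0,0,2],[0,0,0],0.7],[[0,0,0],[0,0,0],0.7],[[0,0,0],[0,0,0],0.7]]'
```

```text
clock: 9.0
position: [0.4252, -0.0296, 0.0085]
ee_rot: [0.0, 0.724, 0.689, 0.0]
contact_force: [-0.0, -0.3, -1.4]
width: 0.0531
gripper_force: 42.4
```

```bash
python3 -m handwheel '[[[0,0,1],[0,0,0],0.7],[[0,0,1],[0,0,0],0.7],[[0,0,0.5],[0,0,0],0.7],[[0,0,0],[0,0,0],0.7],[[0,0,0],[0,0,0],0.7]]'
```

```text
clock: 9.62
position: [0.4251, -0.0296, 0.006]
ee_rot: [0.0, 0.724, 0.689, 0.0]
contact_force: [-1.4, 0.9, 4.5]
width: 0.0535
gripper_force: 43.6
```

Touching with about 6 N. Releasing, raising, and turning 90° for the crosswise grasp.

```bash
python3 -m handwheel '[[[0,0,0],[0,0,0],0.1],[[0,0,0],[0,0,0],-0.3],[[0,0,0],[0,0,0],-0.7],[[0,0,0],[0,0,0],-1],[[0,0,0],[0,0,0],-1],[[0,0,0],[0,0,0],-1],[[0,0,-10],[0,0,0],-1],[[0,0,-30],[0,0,0],-1],[[0,0,-30],[0,0,0],-1],[[0,0,-30],[0,0,0],-1],[[0,0,-25],[0,0,0],-1],[[0,0,-15],[0,0,0],-1],[[0,0,0],[0,0,0],-1]]'; python3 -m handwheel '[[[0,0,0],[0,0,1],-1],[[0,0,0],[0,0,1],-1],[[0,0,0],[0,0,1],-1],[[0,0,0],[0,0,1],-1],[[0,0,0],[0,0,1],-1],[[0,0,0],[0,0,1],-1],[[0,0,0],[0,0,1],-1],[[0,0,0],[0,0,1],-1],[[0,0,0],[0,0,1],-1],[[0,0,0],[0,0,1],-1],[[0,0,0],[0,0,1],-1],[[0,0,0],[0,0,1],-1],[[0,0,0],[0,0,1],-1],[[0,0,0],[0,0,1],-1],[[0,0,0],[0,0,1],-1],[[0,0,0],[0,0,0],-1],[[0,0,0],[0,0,0],-1]]'
python3 - <<'E'
from h import *
s=readout.get_state(); im=vision.get_image("wrist"); cv2.imwrite("pics/w3.png",im)
c=cam("wrist",s); np.save("c3.npy",np.hstack([c[0],c[1],np.array(c[2])[:,None]]))
print(s["clock"],s["position"],s["qpos"].round(2),s["ee_rot"].round(3))
E
```

```text
clock: 11.25
position: [0.4259, -0.0298, 0.1474]
ee_rot: [0.002, 0.724, 0.689, 0.001]
contact_force: [0.3, -0.3, -0.6]
width: 0.0851
gripper_force: 0.0
clock: 13.38
position: [0.4247, -0.0295, 0.1454]
ee_rot: [-0.0, 1.0, -0.024, -0.0]
contact_force: [0.2, 1.1, -0.7]
width: 0.0852
gripper_force: 0.0
13.375 [ 0.42474861 -0.02950226  0.14543609] [-0.23  0.12  1.94  0.    1.08  1.39] [-0.     1.    -0.024 -0.   ]
```

View pics/w3.png

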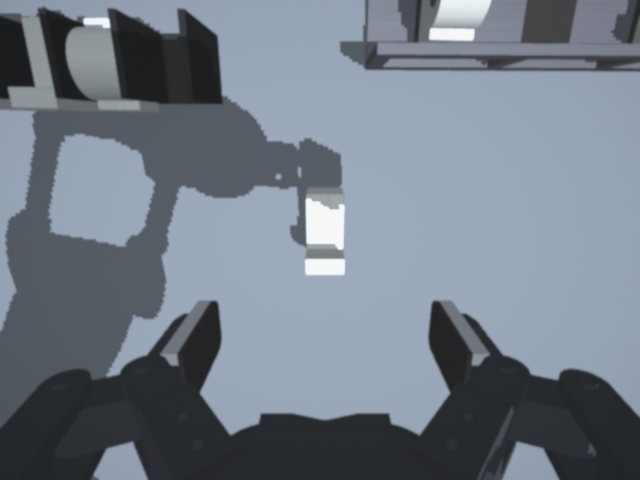

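The bracket stands upright and alone at u 305–345, v 187–275, parallel to the image. The tray is at the top right, its near wall along v≈55. I'll check the position, then grip.

```bash
python3 - <<'E'
from h import *
m=np.load("c3.npy"); c=(m[:,:3],m[:,3:6],m[:,6])
print(onplane(c,[(305,275),(345,275),(305,258.5),(345,258.5)],.052).round(4)); print(onplane(c,[(306,187),(344,187)],.03).round(4))
print("tray near wall top",onplane(c,[(368,43),(368,66),(600,44),(600,68)],.064).round(4))
E
```

```text
[[ 0.4004 -0.0148  0.052 ]
 [ 0.399  -0.0432  0.052 ]
 [ 0.4129 -0.0156  0.052 ]
 [ 0.4116 -0.0435  0.052 ]]
[[ 0.4594 -0.0181  0.03  ]
 [ 0.458  -0.0454  0.03  ]]
tray near wall top [[ 0.544  -0.0598  0.064 ]
 [ 0.5323 -0.0597  0.064 ]
 [ 0.5372 -0.1888  0.064 ]
 [ 0.5249 -0.191   0.064 ]]
```

The widths agree at 28 mm. The centre is about (0.426, -0.030), so I shift 1 mm forward, descend and grip the sides.

```bash
python3 -m handwheel '[[[1,0,20],[0,0,0],-1],[[0,0,30],[0,0,0],-1],[[0,0,30],[0,0,0],-1],[[0,0,25],[0,0,0],-1],[[0,0,18],[0,0,0],-1],[[0,0,10],[0,0,0],-1],[[0,0,5.5],[0,0,0],-1],[[0,0,0],[0,0,0],-0.6],[[0,0,0],[0,0,0],-0.2],[[0,0,0],[0,0,0],0.1],[[0,0,0],[0,0,0],0.3],[[0,0,0],[0,0,0],0.6],[[0,0,0],[0,0,0],0.8],[[0,0,0],[0,0,0],0.9],[[0,0,0],[0,0,0],0.9],[[0,0,0],[0,0,0],0.9]]' 40
```

```text
clock: 15.42
position: [0.4264, -0.0297, 0.0077]
ee_rot: [0.0, 1.0, -0.025, 0.0]
contact_force: [-0.7, -0.0, 6.6]
width: 0.0271
gripper_force: 40.5
```

```bash
python3 -m handwheel '[[[0,0,-5],[0,0,0],0.9],[[0,0,-15],[0,0,0],0.9],[[0,0,-30],[0,0,0],0.9],[[0,0,-35],[0,0,0],0.9],[[0,0,-30],[0,0,0],0.9],[[0,0,-15],[0,0,0],0.9],[[10,10,0],[0,0,0],0.9],[[22,22,0],[0,0,0],0.9],[[30,31,0],[0,0,0],0.9],[[30,31,0],[0,0,0],0.9],[[30,31,0],[0,0,0],0.9],[[20,21,0],[0,0,0],0.9],[[10,10,0],[0,0,0],0.9],[[0,0,0],[0,0,0],0.9],[[0,0,0],[0,0,0],0.9]]'
python3 - <<'E'
from h import *
s=readout.get_state(); im=vision.get_image("wrist"); cv2.imwrite("pics/w4.png",im)
c=cam("wrist",s); np.save("c4.npy",np.hstack([c[0],c[1],np.array(c[2])[:,None]]))
print(s["clock"],s["position"],s["qpos"].round(2),s["ee_rot"].round(4))
E
```

```text
clock: 17.3
position: [0.569, -0.1919, 0.1368]
ee_rot: [-0.001, 1.0, -0.025, -0.001]
contact_force: [0.3, -0.0, -0.5]
width: 0.0273
gripper_force: 39.8
17.3 [ 0.56901985 -0.19193614  0.13675141] [-0.44  0.38  1.59  0.    1.17  1.18] [-6.000e-04  9.997e-01 -2.460e-02 -1.000e-03]
```

View pics/w4.png

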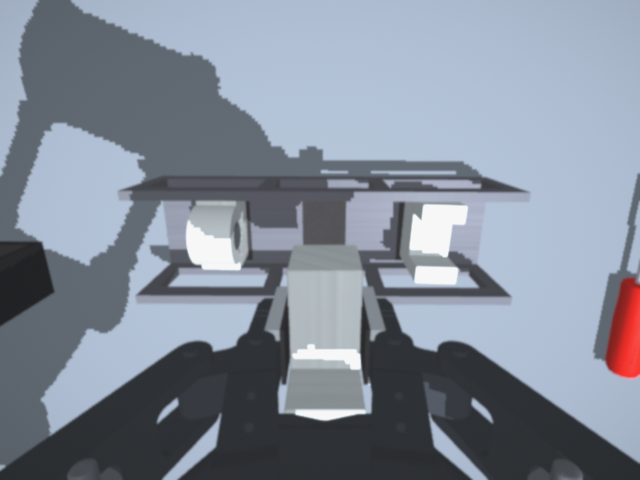

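The wrist view shows the held bracket above the bay. The dark liner is at (323,220), the block at left (218,236) and the fork at right (435,243). The wall top edges lie near v≈196 (+x wall, ends u≈120/528) and v≈299 (-x wall, ends 137/510). Next I'll measure the tray centre and yaw, and the held part's offset.

```bash
python3 - <<'E'
from h import *
m=np.load("c4.npy"); c=(m[:,:3],m[:,3:6],m[:,6])
g=cv2.imread("pics/w4.png",0)
for u in (260,450): print(u,g[172:204,u].tolist(),g[286:308,u].tolist())
def ext(v): 
    r=g[v]<125; x=np.where(r[100:560])[0]+100; return x.min(),x.max()
for v in (192,194,196,198): print(v,[k for k in np.where(np.abs(np.diff(g[v].astype(int)))>25)[0]][:40])
for v in (297,298,299,300): print(v,[k for k in np.where(np.abs(np.diff(g[v].astype(int)))>25)[0] if k<230 or k>430])
# liner at floor
f=g[225]; print("liner",[ (k,int(f[k]),int(f[k+1])) for k in range(250,400) if abs(int(f[k+1])-int(f[k]))>15])
E
```

```text
260 [105, 106, 105, 99, 87, 76, 75, 81, 85, 87, 86, 84, 81, 77, 74, 72, 72, 72, 75, 81, 86, 87, 88, 88, 88, 88, 88, 88, 88, 88, 88, 88] [152, 111, 82, 72, 72, 72, 72, 73, 81, 108, 139, 156, 159, 156, 145, 123, 92, 64, 52, 49, 49, 50]
450 [185, 177, 146, 115, 96, 84, 81, 111, 152, 173, 179, 180, 179, 180, 177, 164, 128, 89, 80, 110, 151, 173, 178, 179, 179, 179, 179, 178, 176, 168, 155, 149] [178, 142, 100, 77, 72, 72, 71, 71, 74, 88, 119, 148, 162, 165, 165, 165, 165, 167, 174, 185, 191, 193]
192 [np.int64(23), np.int64(131), np.int64(353), np.int64(633)]
194 [np.int64(22), np.int64(352), np.int64(353), np.int64(632), np.int64(633)]
196 [np.int64(20), np.int64(129), np.int64(353), np.int64(632)]
198 [np.int64(20), np.int64(129), np.int64(631), np.int64(632)]
297 [np.int64(603), np.int64(604)]
298 [np.int64(126), np.int64(127), np.int64(603), np.int64(604)]
299 [np.int64(126), np.int64(127), np.int64(603)]
300 [np.int64(126), np.int64(127), np.int64(602), np.int64(603)]
liner [(250, 118, 146), (253, 149, 128), (296, 92, 116), (297, 116, 148), (301, 158, 138), (302, 138, 108), (303, 108, 89), (344, 95, 123), (345, 123, 154), (389, 161, 123), (390, 123, 95)]
```

```bash
python3 - <<'E'
import cv2
g=cv2.imread("pics/w4.png"); cv2.imwrite("pics/z4.png",cv2.resize(g[160:310,340:540],None,fx=4,fy=4,interpolation=cv2.INTER_NEAREST))
E
```

```text
(no output)
```

View pics/z4.png

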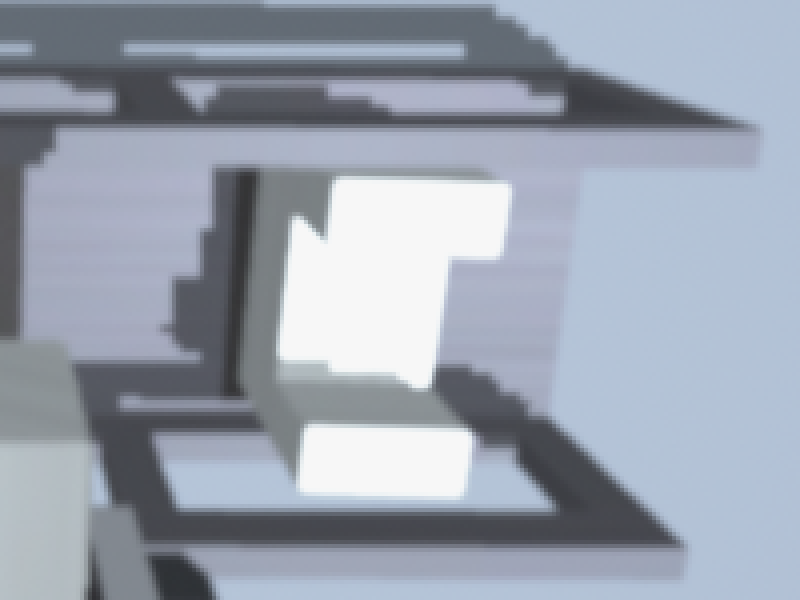

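The zoom shows the lit wall tops. The +x wall runs v≈191–202 with its right end at u≈530, and the -x wall runs v≈296–304.5 with its right end at u≈511. These give the tray centre and yaw.

```bash
python3 - <<'E'
from h import *
m=np.load("c4.npy"); c=(m[:,:3],m[:,3:6],m[:,6])
g=cv2.imread("pics/w4.png",0)
print("left ends",g[197,108:136].tolist(),g[300,124:150].tolist(),"right",g[197,518:540].tolist(),g[300,500:520].tolist())
A=onplane(c,[(260,190.7),(450,191),(260,295.2),(450,296)],.064); print(A.round(4))
R_=onplane(c,[(529.5,197),(511,300)],.064); L_=onplane(c,[(119,196),(137,299)],.064); print(R_.round(4),L_.round(4))
print("liner",onplane(c,[(302.7,225),(344.7,225)],.006).round(4))
# held part bottom far corner (upper edge of part) : foot top far edge
print("foot top far edge cols", [ (k,int(g[255,k])) for k in range(284,296)],[ (k,int(g[255,k])) for k in range(354,368)], g[238:256,340].tolist())
print("R toolx,tooly", (R.from_quat([9.997e-01,-2.46e-02,-1e-3,-6e-4]).as_matrix()).round(4))
E
```

```text
left ends [191, 191, 191, 191, 191, 191, 191, 191, 190, 186, 174, 163, 158, 157, 158, 158, 158, 158, 158, 158, 155, 142, 113, 93, 89, 89, 89, 88] [104, 104, 109, 136, 171, 188, 191, 191, 191, 191, 190, 184, 171, 162, 159, 158, 158, 159, 159, 158, 158, 159, 158, 158, 159, 159] right [171, 171, 170, 170, 170, 170, 170, 169, 169, 169, 170, 175, 184, 189, 190, 190, 191, 191, 190, 190, 191, 190] [164, 164, 164, 164, 164, 164, 164, 164, 163, 164, 168, 176, 186, 190, 191, 191, 191, 191, 190, 191]
[[ 0.61   -0.1553  0.064 ]
 [ 0.6042 -0.2695  0.064 ]
 [ 0.5406 -0.1481  0.064 ]
 [ 0.5339 -0.2735  0.064 ]]
[[ 0.5982 -0.3177  0.064 ]
 [ 0.529  -0.314   0.064 ]] [[ 0.611  -0.0697  0.064 ]
 [ 0.5417 -0.0662  0.064 ]]
liner [[ 0.571  -0.175   0.006 ]
 [ 0.5693 -0.208   0.006 ]]
foot top far edge cols [(284, 89), (285, 88), (286, 89), (287, 88), (288, 89), (289, 91), (290, 106), (291, 128), (292, 142), (293, 145), (294, 145), (295, 145)] [(354, 141), (355, 142), (356, 142), (357, 140), (358, 132), (359, 112), (360, 94), (361, 89), (362, 88), (363, 88), (364, 89), (365, 88), (366, 88), (367, 87)] [84, 83, 83, 83, 84, 90, 108, 130, 141, 144, 144, 143, 142, 142, 142, 143, 143, 145]
R toolx,tooly [[ 0.9988 -0.0492 -0.002 ]
 [-0.0492 -0.9988  0.0012]
 [-0.002  -0.0012 -1.    ]]
```

```bash
python3 - <<'E'
from h import *
m=np.load("c4.npy"); c=(m[:,:3],m[:,3:6],m[:,6])
tcp=np.array([.56902,-.19194,0]); X=np.array([.9988,-.049,0]); Y=np.array([-.049,-.9988,0])
def rel(uv,z): p=onplane(c,uv,z)-tcp; return np.c_[p@X,p@Y].round(4)
print("far foot top edge",rel([(295,244.5),(340,244.5)],.1591),"sides",rel([(290.5,255),(359.2,255)],.1591))
g=cv2.imread("pics/w4.png",0); print(g[340:425:1,325].tolist())
E
```

```text
far foot top edge [[ 0.0377 -0.0099]
 [ 0.0377  0.0059]] sides [[ 0.0338 -0.0116]
 [ 0.0338  0.0128]]
[184, 184, 184, 184, 185, 184, 184, 184, 194, 231, 246, 247, 247, 247, 247, 247, 247, 247, 247, 240, 209, 187, 184, 183, 184, 184, 183, 179, 167, 153, 144, 141, 141, 141, 142, 143, 143, 143, 143, 144, 144, 144, 142, 141, 140, 141, 141, 142, 143, 143, 143, 143, 142, 141, 140, 140, 139, 140, 139, 139, 139, 140, 140, 140, 140, 140, 140, 141, 157, 196, 231, 243, 246, 247, 247, 247, 247, 247, 246, 235, 164, 88, 55, 48, 46]
```

The v≈244 edge is the underside of the front face, because the camera looks onto that end. Recomputing.

```bash
python3 - <<'E'
from h import *
m=np.load("c4.npy"); c=(m[:,:3],m[:,3:6],m[:,6])
tcp=np.array([.56902,-.19194,0]); X=np.array([.9988,-.049,0]); Y=np.array([-.049,-.9988,0])
def rel(uv,z): p=onplane(c,uv,z)-tcp; return np.c_[p@X,p@Y].round(4)
print("bottom far edge",rel([(291,244.5),(358.5,244.5)],.1291))
g=cv2.imread("pics/w4.png",0).astype(int)
d=np.abs(np.diff(g[250:300,300:350].mean(1))); print("strong rows",[(250+i,d[i].round(1)) for i in np.argsort(-d)[:4]])
# upright: front-face / top edges
print("upright top edges",rel([(325,408.5),(325,419)],.1811), "foot/upright", rel([(325,368)],.1591))
print("foot top far edge cand",rel([(325,268),(325,270),(325,272)],.1591))
E
```

```text
bottom far edge [[ 0.0274 -0.0143]
 [ 0.0274  0.0153]]
strong rows [(np.int64(270), np.float64(12.4)), (np.int64(269), np.float64(12.3)), (np.int64(271), np.float64(7.0)), (np.int64(268), np.float64(4.8))]
upright top edges [[-0.0128  0.0007]
 [-0.0172  0.0007]] foot/upright [[-0.0138  0.0007]]
foot top far edge cand [[0.0288 0.0007]
 [0.028  0.0007]
 [0.0273 0.0007]]
```

The part sits within about 1 mm of the TCP, square, and over the bay centre (0.570, -0.192). No correction is needed, so I'm lowering it.

```bash
python3 -m handwheel '[[[0,0,10],[0,0,0],0.9],[[0,0,20],[0,0,0],0.9],[[0,0,20],[0,0,0],0.9],[[0,0,20],[0,0,0],0.9],[[0,0,20],[0,0,0],0.9],[[0,0,15],[0,0,0],0.9],[[0,0,8],[0,0,0],0.9],[[0,0,4],[0,0,0],0.9],[[0,0,2],[0,0,0],0.9],[[0,0,1],[0,0,0],0.9],[[0,0,0],[0,0,0],0.9],[[0,0,0],[0,0,0],0.9]]'
```

```text
clock: 18.85
position: [0.5703, -0.193, 0.0176]
ee_rot: [0.0, 1.0, -0.025, 0.0]
contact_force: [-0.7, 0.1, -1.6]
width: 0.027
gripper_force: 39.8
```

```bash
python3 -m handwheel '[[[0,0,1],[0,0,0],0.9],[[0,0,1],[0,0,0],0.9],[[0,0,1],[0,0,0],0.9],[[0,0,0.5],[0,0,0],0.9],[[0,0,0],[0,0,0],0.9],[[0,0,0],[0,0,0],0.9]]'
```

```text
clock: 19.6
position: [0.5701, -0.1929, 0.0138]
ee_rot: [-0.0, 1.0, -0.025, -0.0]
contact_force: [-0.0, 0.1, -1.9]
width: 0.0272
gripper_force: 39.9
```

```bash
python3 -m handwheel '[[[0,0,0.5],[0,0,0],0.9],[[0,0,0.3],[0,0,0],0.9],[[0,0,0],[0,0,0],0.9],[[0,0,0],[0,0,0],0.9]]'
```

```text
clock: 20.1
position: [0.5702, -0.1929, 0.0138]
ee_rot: [0.0, 1.0, -0.025, 0.0]
contact_force: [-3.0, 1.5, 5.2]
width: 0.027
gripper_force: 40.7
```

It is seated (about 7 N). I open only partway, to about 42 mm, so the fingers stay clear of the neighbours, then rise.

```bash
python3 -m handwheel '[[[0,0,0],[0,0,0],0.3],[[0,0,0],[0,0,0],0.15],[[0,0,0],[0,0,0],0],[[0,0,0],[0,0,0],0],[[0,0,0],[0,0,0],0],[[0,0,-3],[0,0,0],0],[[0,0,-8],[0,0,0],0],[[0,0,-15],[0,0,0],0],[[0,0,-25],[0,0,0],0],[[0,0,-30],[0,0,0],0],[[0,0,-30],[0,0,0],0],[[0,0,-25],[0,0,0],0],[[0,0,-10],[0,0,0],0],[[0,0,0],[0,0,0],0],[[0,0,0],[0,0,0],0]]'
python3 - <<'E'
from h import *
s=readout.get_state(); im=vision.get_image("wrist"); cv2.imwrite("pics/w5.png",im)
c=cam("wrist",s); np.save("c5.npy",np.hstack([c[0],c[1],np.array(c[2])[:,None]]))
print(s["clock"],s["position"],s["width"])
E
```

```text
clock: 21.98
position: [0.5695, -0.1926, 0.158]
ee_rot: [-0.0, 1.0, -0.025, -0.001]
contact_force: [0.1, -0.9, 0.3]
width: 0.0427
gripper_force: 0.0
21.975 [ 0.56945063 -0.19260662  0.15796839] 0.04266071981461862
```

View pics/w5.png

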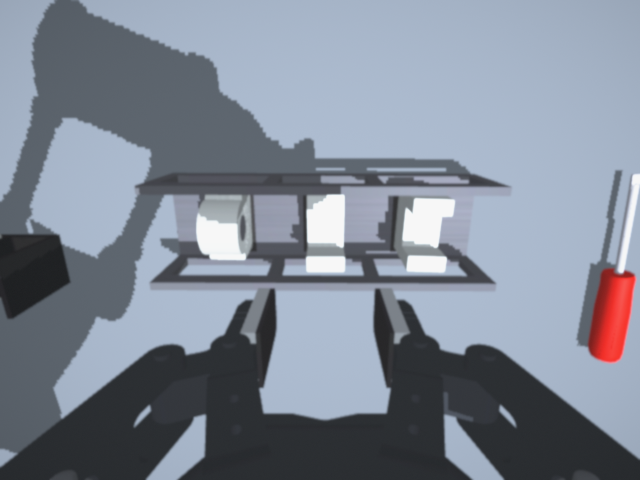

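The bracket stands in the middle bay at u 306–345, v 193–270, square and between block and fork. I'll do one quick numeric check against the tray.

```bash
python3 - <<'E'
from h import *
m=np.load("c5.npy"); c=(m[:,:3],m[:,3:6],m[:,6]); g=cv2.imread("pics/w5.png",0)
b=(g>225).astype(np.uint8); n,l,st,ce=cv2.connectedComponentsWithStats(b)
for i in range(1,n):
    if st[i][4]>60: print(st[i],ce[i].round(1))
print("top strips",[k for k in range(175,200) if abs(int(g[k+1,270])-int(g[k,270]))>9],[k for k in range(270,296) if abs(int(g[k+1,400])-int(g[k,400]))>9],
 "ends",[k for k in list(range(125,160))+list(range(485,520)) if abs(int(g[190,k+1])-int(g[190,k]))>7],[k for k in list(range(140,170))+list(range(480,505)) if abs(int(g[287,k+1])-int(g[287,k]))>7])
e=onplane(c,[(138,190),(511,190),(152.5,287),(495,287)],.064); print("tray centre",e.mean(0).round(4),e.round(4))
p=onplane(c,[(306.5,271),(345.5,271),(306.5,256.5),(345.5,256.5)],.058); print(p.round(4))
X=np.array([.9988,-.05,0]); print("part centre est", (p[:2].mean(0)+.027*X).round(4),(p[2:].mean(0)+.015*X).round(4))
E
```

```text
[619 174  21  98 535] [629.6 220.3]
[ 307  195   38   52 1620] [326.8 220.6]
[ 403  199   52   48 1738] [426.3 220.1]
[ 197  215   48   45 1486] [218.2 239.5]
[306 257  39  15 579] [325.1 264. ]
[407 256  40  17 603] [426.1 263.7]
top strips [193, 194, 195] [273, 274, 275, 276, 281, 282, 283, 290] ends [133, 134, 137, 138, 139, 511] [149, 150, 495]
tray centre [ 0.5699 -0.1925  0.064 ] [[ 0.6112 -0.0714  0.064 ]
 [ 0.599  -0.3176  0.064 ]
 [ 0.5407 -0.0672  0.064 ]
 [ 0.5287 -0.3137  0.064 ]]
[[ 0.5452 -0.1785  0.058 ]
 [ 0.5438 -0.2069  0.058 ]
 [ 0.5565 -0.1792  0.058 ]
 [ 0.5551 -0.2072  0.058 ]]
part centre est [ 0.5715 -0.194   0.058 ] [ 0.5708 -0.194   0.058 ]
```

The bracket is within about 1.5 mm of the bay centre, square, and the gripper is clear. Handing in.

```bash
python3 -c "
from rig import manip; print(manip.sign_off())"
```

```text
the job is handed in; nothing more can be done
None
```

The missing angle bracket now stands square in the tray's middle bay, about 1.5 mm from its centre; it was regripped crosswise on the free table, nothing else was seen to move, and I handed the job in at about 22 s.

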